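Tip the detergent tablets into the round tub

ROBOT

A 6-joint arm with a two-finger parallel gripper is mounted at the origin on the work surface. World frame = base frame: x ahead of the robot, y to its left, z up, the work surface at z = 0. Lengths are in m, angles in rad, forces in N, time in s.
With the tool pointing down it reaches from about 0.25 to 0.725 m from the base axis. Payload 4 kg.
Tool frame: the origin (TCP) lies at the very end of the fingers, on their centre line; the grasp point (between the pads) lies tcp_to_grasp behind it (tcp_to_grasp is the distance from the TCP to the grasp point, in m); z points along the fingers, y is the direction in which the jaws open and shut (so a half turn about z gives the same grasp; the last joint's range is limited). The gripper opens to 85 mm and grips with 20 to 120 N. Pads are 22 mm wide; open, the fingers measure 114 mm over their backs; the gripper's body (76 mm by 85 mm) begins 54 mm behind the grasp point. The pads swing forward as they close: fully open they stand 13 mm farther back than shut.
Start: joints at [-1.252, 0.241, 0.005, 1.335, 0, 1.571], TCP at [0.157, -0.475, 0.231] pointing down, gripper open.
Joint ranges: [-2.72, 2.72], [-1.05, 1.87], [-1.09, 1.28], [-1.99, 2.15], [-1.42, 1.44], [-3.14, 3.14]. Speed limits (rad/s): [2.79, 2.79, 3.14, 3.14, 3.14, 3.14].

INTERFACE

Orientations are given as a rotation vector (axis times angle).
In Python, from cell import * gives the robot as it stands.
- The arm moves only by the tool move_arm, never from a script. Its argument "steps" is a list of rows, each a list of 5 numbers: the finger opening in m, from 0 to 0.0854, then the shift along the tool's x, y, z in m, then the turn about the tool's z in degrees. In form: [[grip, tx, ty, tz, spin], ...]. A call has 1 to 10 rows; each row is the pose to reach, as a shift and turn from the pose commanded when the call began, along the tool's axes at that moment; what a row does not reach only later rows make up. A row lasts 1/8 s, in which the tool goes at most 62.5 mm and 10.7 degrees, less where a joint would pass 70% of its speed; a pose out of reach is approached as far as the arm can. A call with a gripper value outside its range is refused whole. The fingers move at their own pace and stop on an object; the grip force is fixed at half the most. Time passes only in rows, so rows that repeat a pose let the fingers close. It gives the time, the measured TCP pose, the force and the opening at its end, in the units of the state.
- sense(): the state, without advancing time (a new reading comes with each control period).
- read_camera(name): name is "side" or "top" or "wrist"; returns the picture (384x512x3 uint8, red, green, blue); there is no depth.
- camera_model(name): a dict with "camera_matrix" (3x3 intrinsics, pixels), "rvec" (rotation vector, rad) and "tvec" (3), from world to camera coordinates, as OpenCV has them. Camera axes: x right, y down, z forward; pixel columns grow to the right and rows downward; lengths in m; the calibration is good to about 2 mm. A picture is of the moment at which its call begins: read the wrist's pose just before it. camera_model takes no time and is no camera call; for the wrist camera it gives the pose at the moment of the call.
- sign_off(): hands the job in, once; it reports no verdict.
Trained networks look in the newest picture that a camera, given by its name, has taken for a name from the list of things; names that differ only in an ending like _2 or _b are one class to them, and where a whole thing is asked for, a point or a joint stands for the part that bears it (a point fixed in the world has none). Each returns a list of dicts, best first, with "score" (0 to 1); they miss things now and then, are a little off and sometimes report something else, mostly with a low value. They report only what shows in the picture. A call takes as long as a camera call.
- silhouettes(label, camera): "region" (384x512 bool, what is visible of it) and "box" ([left, top, width, height] in pixels, round what is visible of it).
- mark_of(label, camera): "point" ([column, row] in pixels: a listed point, or the origin of a listed thing).
The state is a dict: "clock": time; "joints": joint angles; "dq": joint speeds; "joint_torque": joint torques, N m; "position": TCP position; "eef_rot": TCP orientation; "ft_force": force on the tool from outside, world axes, zero at the start; "ft_torque": the same for the moment, N m; "grip_width": opening from 0.0 (shut) to 1.0 (fully open).
Only numpy, scipy, OpenCV 4.12 (cv2) and the standard library are available. Lean on these libraries where they do the work, as an engineer would, in place of code of your own. Each camera call takes 0.05 s, during which the arm holds its last target. There are 200 camera calls.

TASK

Draw the tray of detergent tablets (its post in front is all that fingers can get hold of) fully out of the gap between the two black boxes, onto the open counter, and let go of it there. Then take it again, best by the handle on its long side, lift it level off the counter and tip it low over the round tub, so that all five tablets slide off gently into the tub, and set the empty tray down flat on the counter again. Never touch the tablets with the gripper or spill one on the counter, and leave the tub and the bystanders (square box, bottle, can, jar) standing where they are.

Things in the scene. Friction and masses are not known exactly. Their poses are not given: they have to be found in the camera images.
- tray: Aluminium pan, 150 g (all sizes in mm). Origin: centre of its underside. 130 (x) by 96 (y), floor 4 thick, smooth (tablets slide at 14 to 20 degrees), 4 thick walls up to z 20 on the -x, +x and -y edges; the +y edge is the open pouring lip. Black handle plate outside the -y wall (26 clear between), black pull post on a tongue at the -x end. Starts in the bay with the post sticking out in front
- tray_handle (a point): point in the upright black handle plate on the tray's long side, at x 0, y -78, z 45 of the tray's frame; the plate is 50 (x) by 8 (y), z 0 to 62; axes as the tray's
- tray_post (a point): point on the axis of the tray's upright black pull post, at x -98, y 0, z 30 of the tray's frame; diameter 16, z 4 to 46; its 24 wide tongue ends at x -110
- tray_lip (a point): middle of the tray's open pouring edge, on the pan floor's upper side (x 0, y 48, z 4 in the tray's frame)
- bay: Two fixed black open boxes, 85 high, a gap between for the tray. Origin: on the counter in the gap, where the pan's centre stands when parked (to 6 mm); x points into the gap. Boxes at y -142 to -90 and 56 to 108, x -60 to 70; a 50 high back strip at x 72 to 76. Open above; beside the parked tray some 8 mm are free, too little for a finger by the handle
- tub: Round black open tub, the container for the tablets: rim radius 100, narrowing to 80 at the foot, 95 high, wall 4, floor 5 thick; loose, 0.7 kg. Origin: centre of its underside. It stands to the left or the right of the bay's front
- crate: Bystander: square black open box, 140 x 140 x 95 high, on the other side than the tub. Origin: centre of its underside
- bottle: Bystander: white closed bottle, diameter 60, 170 high. Origin: centre of its underside
- can: Bystander: metal can with a paper band, diameter 68, 75 high. Origin: centre of its underside
- tablet0: one of five alike white detergent tablets, 28 x 24 x 16 high, 20 g, lying in the tray. Origin: centre of its underside
- tablet1: one of five alike white detergent tablets, 28 x 24 x 16 high, 20 g, lying in the tray. Origin: centre of its underside
- tablet2: one of five alike white detergent tablets, 28 x 24 x 16 high, 20 g, lying in the tray. Origin: centre of its underside
- tablet3: one of five alike white detergent tablets, 28 x 24 x 16 high, 20 g, lying in the tray. Origin: centre of its underside
- tablet4: one of five alike white detergent tablets, 28 x 24 x 16 high, 20 g, lying in the tray. Origin: centre of its underside
- jar: Bystander: closed glass jar, diameter 70, 140 high, left of the bay. Origin: centre of its underside

How it is judged:
By the outcome, as a careful person would: the job done as asked, in the order asked, and still so for the second after the job is handed in, with the robot touching nothing.
It also fails if it takes over 72 s, if anything falls off the work surface, if the arm or the gripper's body presses on something with over 40 N, if the wrist force passes 120 N, or if a joint passes its speed limit or range.

## Working session

There is one attempt and no reset: what is moved stays moved. The work goes in short steps, Python scripts to look and compute and a tool call to move; the robot and the scene stay as the last step left them, time stands still between calls to the robot, and variables do not carry over. Pictures are saved under pics/ and viewed, about 8 in all and at most 12, crops included, and the job is handed in when it is done.

Besides the shell and the picture viewer there is one more tool, called after "Call:" as a command line: name --pt "numbers of a row" for each row, then --argument value for the rest. move_arm: Moves the arm, as the interface text tells. Its arguments: {"type":"object","properties":{"steps":{"type":"array","items":{"type":"array","items":{"type":"number"}}}},"required":["steps"]}

```bash
mkdir -p pics; cat > h.py <<'E'
from cell import *
import numpy as np, cv2
def ray(cam,uv):
    m=camera_model(cam);K=np.array(m["camera_matrix"]);R=cv2.Rodrigues(np.array(m["rvec"],float))[0];t=np.array(m["tvec"],float).ravel()
    d=R.T@np.linalg.inv(K)@np.array([uv[0],uv[1],1.]);return -R.T@t,d
def at_z(cam,uv,z):
    c,d=ray(cam,uv);return c+d*(z-c[2])/d[2]
def proj(cam,P):
    m=camera_model(cam);return cv2.projectPoints(np.array(P,float).reshape(-1,3),np.array(m["rvec"],float),np.array(m["tvec"],float),np.array(m["camera_matrix"]),None)[0].reshape(-1,2)
def save(im,name): cv2.imwrite("pics/"+name,im[:,:,::-1])
E
python3 - <<'E'
from h import *
s=sense();print({k:np.round(v,3) for k,v in s.items()})
a=read_camera("top");b=read_camera("side")
save(np.hstack([cv2.resize(a,(400,300)),cv2.resize(b,(400,300))]),"a.png");save(a,"top0.png")
Z=dict(tray=0,tray_handle=.045,tray_post=.03,tray_lip=.004,bay=0,tub=0,crate=0,bottle=0,can=0,jar=0,tablet0=.004)
for n,z in Z.items():
  for cam in("top","side"):
    for r in mark_of(n,cam)[:(5 if 'tablet' in n else 1)]:
        print(n,cam,round(r["score"],2),np.round(r["point"]),np.round(at_z(cam,r["point"],z),3))
for c in("top","side"):print(c,ray(c,(256,192)))
E
```

```text
{'clock': np.float64(0.0), 'joints': array([-1.252,  0.241,  0.004,  1.335,  0.   ,  1.571]), 'dq': array([-0.001,  0.   , -0.   , -0.001, -0.   ,  0.   ]), 'joint_torque': array([-0.0000e+00, -3.7232e+01,  2.5241e+01,  1.7000e-02, -0.0000e+00,
        0.0000e+00]), 'position': array([ 0.157, -0.474,  0.23 ]), 'eef_rot': array([-3.1  , -0.498,  0.   ]), 'ft_force': array([ 0.53 , -1.038, -0.207]), 'ft_torque': array([-0.   ,  0.012,  0.01 ]), 'grip_width': np.float64(1.003)}
tray top 0.68 [265. 138.] [ 0.68  -0.017  0.   ]
tray side 0.76 [315. 197.] [ 0.671 -0.015  0.   ]
tray_handle top 0.81 [285. 131.] [ 0.69  -0.075  0.045]
tray_handle side 0.61 [336. 199.] [ 0.693 -0.081  0.045]
tray_post top 0.64 [265. 169.] [ 0.578 -0.013  0.03 ]
tray_post side 0.81 [279. 197.] [ 0.575 -0.028  0.03 ]
tray_lip top 0.91 [249. 139.] [0.676 0.033 0.004]
tray_lip side 0.56 [312. 181.] [0.684 0.042 0.004]
bay side 0.44 [167. 284.] [ 0.305 -0.19   0.   ]
tub top 0.7 [383. 196.] [ 0.492 -0.373  0.   ]
tub side 0.97 [284. 351.] [ 0.488 -0.368  0.   ]
crate top 0.91 [152. 174.] [0.573 0.336 0.   ]
crate 
[... 341 characters left out ...]
64 [257. 128.] [0.712 0.008 0.004]
tablet0 top 0.58 [261. 149.] [ 0.645 -0.004  0.004]
tablet0 top 0.56 [275. 151.] [ 0.637 -0.045  0.004]
tablet0 top 0.5 [270. 123.] [ 0.726 -0.034  0.004]
tablet0 top 0.48 [268. 133.] [ 0.696 -0.025  0.004]
tablet0 side 0.69 [302. 193.] [0.644 0.003 0.004]
tablet0 side 0.68 [307. 200.] [ 0.646 -0.026  0.004]
tablet0 side 0.61 [335. 196.] [ 0.716 -0.029  0.004]
tablet0 side 0.51 [326. 189.] [0.705 0.004 0.004]
tablet0 side 0.42 [322. 202.] [ 0.677 -0.042  0.004]
top (array([0.42414728, 0.00717589, 1.09168575]), array([ 0.07962545,  0.00748693, -0.99683515]))
side (array([ 0.38752959, -0.6355544 ,  0.5790495 ]), array([ 0.16172847,  0.74871739, -0.64303264]))
```

View pics/a.png

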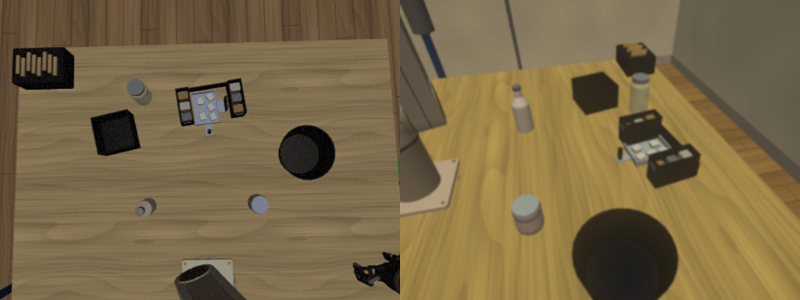

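Call:
move_arm --pt "0.0854 0 0.06 0 0" --pt "0.0854 0 0.12 0 0" --pt "0.0854 0 0.18 0 0" --pt "0.0854 0 0.24 0 0" --pt "0.0854 0 0.3 0 0" --pt "0.0854 0 0.36 0 0" --pt "0.0854 0 0.36 0 0"

```text
clock: 2.08
position: [0.2547, -0.7717, 0.201]
eef_rot: [3.063, 0.492, 0.01]
ft_force: [-0.8, -0.2, -0.6]
grip_width: 0.996
```

Call:
move_arm --pt "0.0854 0 0.8 0 0" --pt "0.0854 0 0.8 0 0" --pt "0.0854 0 0.8 0 0" --pt "0.0854 0 0.8 0 0" --pt "0.0854 0 0.8 0 0" --pt "0.0854 0 0.8 0 0" --pt "0.0854 0 0.8 0 0" --pt "0.0854 0 0.8 0 0"

```text
clock: 3.08
position: [0.2764, -0.8374, 0.1075]
eef_rot: [2.987, 0.48, 0.028]
ft_force: [-0.1, -0.4, 0.6]
grip_width: 1.002
```

```bash
python3 - <<'E'
from h import *
s=sense();print(s["clock"],np.round(s["joints"],3),np.round(s["position"],3),np.round(cv2.Rodrigues(s["eef_rot"])[0],3))
E
```

```text
3.075 [-1.252  1.137  1.275  1.59   0.     1.571] [ 0.276 -0.837  0.108] [[ 0.95   0.311  0.037]
 [ 0.313 -0.943 -0.112]
 [ 0.     0.118 -0.993]]
```

Call:
move_arm --pt "0.0854 0 -0.06 0 0" --pt "0.0854 0 -0.12 0 0" --pt "0.0854 0 -0.18 0 0" --pt "0.0854 0 -0.24 0 0" --pt "0.0854 0 -0.24 0 0" --pt "0.0854 0 -0.24 0 0"

```text
clock: 3.82
position: [0.1987, -0.6019, 0.0764]
eef_rot: [3.0, 0.482, 0.025]
ft_force: [-0.7, -0.9, 0.5]
grip_width: 0.998
```

```bash
python3 - <<'E'
from h import *
s=sense();print(s["clock"],np.round(s["joints"],3),np.round(s["position"],3),np.round(cv2.Rodrigues(s["eef_rot"])[0],3))
E
```

```text
3.825 [-1.252  0.527  0.006  0.945 -0.     1.571] [ 0.199 -0.602  0.076] [[ 0.95   0.312  0.033]
 [ 0.313 -0.944 -0.099]
 [-0.     0.105 -0.995]]
```

Call:
move_arm --pt "0.0854 0 0.04 -0.05 0" --pt "0.0854 0 0.08 -0.1 0" --pt "0.0854 0 0.12 -0.15 0" --pt "0.0854 0 0.16 -0.2 0" --pt "0.0854 0 1.6 -0.6 0" --pt "0.0854 0 1.6 -0.6 0" --pt "0.0854 0 1.6 -0.6 0" --pt "0.0854 0 1.6 -0.6 0" --pt "0.0854 0 1.6 -0.6 0" --pt "0.0854 0 1.6 -0.6 0"

```text
clock: 5.08
position: [0.249, -0.7544, 0.3374]
eef_rot: [2.929, 0.471, 0.042]
ft_force: [0.3, -0.5, -0.7]
grip_width: 0.997
```

```bash
cat >> h.py <<'E'
def st():
    s=sense();R=cv2.Rodrigues(s["eef_rot"])[0];p=s["position"]
    print(round(float(s["clock"]),2),"q",np.round(s["joints"],3),"p",np.round(p,3),"r",round(float(np.hypot(*p[:2])),3),"tilt",round(float(np.degrees(np.arccos(-R[2,2]))),1),"z",np.round(R[:,2],3),"y",np.round(R[:,1],3),"F",np.round(s["ft_force"],1),"g",round(float(s["grip_width"]),3))
    return p,R
E
python3 - <<'E'
from h import *
st(); print(tcp_to_grasp)
E
```

```text
5.08 q [-1.252  0.849  1.275  1.821  0.     1.571] p [ 0.249 -0.754  0.337] r 0.794 tilt 10.1 z [ 0.055 -0.167 -0.984] y [ 0.309 -0.935  0.176] F [ 0.3 -0.5 -0.7] g 0.997
0.0187
```

Call:
move_arm --pt "0.0854 0 2 0 0" --pt "0.0854 0 2 0 0" --pt "0.0854 0 2 0 0" --pt "0.0854 0 2 0 0" --pt "0.0854 0 2 0 0" --pt "0.0854 0 2 0 0" --pt "0.0854 0 2 0 0" --pt "0.0854 0 2 0 0" --pt "0.0854 0 2 0 0" --pt "0.0854 0 2 0 0"

```text
clock: 6.32
position: [0.2818, -0.8538, 0.202]
eef_rot: [2.864, 0.46, 0.056]
ft_force: [-0.0, -0.3, -0.3]
grip_width: 0.996
```

```bash
python3 - <<'E'
from h import *
st()
E
```

```text
6.33 q [-1.252  1.033  1.274  1.57  -0.     1.571] p [ 0.282 -0.854  0.202] r 0.899 tilt 13.9 z [ 0.075 -0.229 -0.971] y [ 0.304 -0.922  0.241] F [-0.  -0.3 -0.3] g 0.996
```

Call:
move_arm --pt "0.0854 0 2 -2 0" --pt "0.0854 0 2 -2 0" --pt "0.0854 0 2 -2 0" --pt "0.0854 0 2 -2 0" --pt "0.0854 0 2 -2 0" --pt "0.0854 0 2 -2 0" --pt "0.0854 0 2 -2 0" --pt "0.0854 0 2 -2 0" --pt "0.0854 0 2 -2 0" --pt "0.0854 0 2 -2 0"

```text
clock: 7.58
position: [0.2485, -0.7531, 0.4169]
eef_rot: [2.805, 0.451, 0.069]
ft_force: [-0.3, -0.0, -0.8]
grip_width: 1.001
```

```bash
python3 - <<'E'
from h import *
st()
E
```

```text
7.58 q [-1.252  0.752  1.274  1.79  -0.     1.571] p [ 0.249 -0.753  0.417] r 0.793 tilt 17.4 z [ 0.094 -0.284 -0.954] y [ 0.299 -0.906  0.299] F [-0.3 -0.  -0.8] g 1.001
```

Call:
move_arm --pt "0.0854 0 0.3 -2 0" --pt "0.0854 0 0.3 -2 0" --pt "0.0854 0 0.3 -2 0" --pt "0.0854 0 0.3 -2 0" --pt "0.0854 0 0.3 -2 0" --pt "0.0854 0 0.3 -2 0" --pt "0.0854 0 0.3 -2 0" --pt "0.0854 0 0.3 -2 0" --pt "0.0854 0 0.3 -2 0" --pt "0.0854 0 0.3 -2 0"

```text
clock: 8.82
position: [0.1641, -0.4972, 0.6567]
eef_rot: [2.733, 0.439, 0.084]
ft_force: [0.5, 0.4, -1.3]
grip_width: 0.999
```

```bash
python3 - <<'E'
from h import *
st()
E
```

```text
8.82 q [-1.252  0.32   1.275  2.149 -0.     1.571] p [ 0.164 -0.497  0.657] r 0.524 tilt 21.6 z [ 0.115 -0.349 -0.93 ] y [ 0.291 -0.883  0.368] F [ 0.5  0.4 -1.3] g 0.999
```

Call:
move_arm --pt "0.0854 0 -0.4 -1.9 0" --pt "0.0854 0 -0.4 -1.9 0" --pt "0.0854 0 -0.4 -1.9 0" --pt "0.0854 0 -0.4 -1.9 0" --pt "0.0854 0 -0.4 -1.9 0" --pt "0.0854 0 -0.4 -1.9 0" --pt "0.0854 0 -0.4 -1.9 0" --pt "0.0854 0 -0.4 -1.9 0" --pt "0.0854 0 -0.4 -1.9 0" --pt "0.0854 0 -0.4 -1.9 0"

```text
clock: 10.07
position: [0.1488, -0.4508, 0.7115]
eef_rot: [2.626, 0.422, 0.105]
ft_force: [-0.3, -0.2, -0.1]
grip_width: 1.001
```

```bash
python3 - <<'E'
from h import *
st()
E
```

```text
10.07 q [-1.252  0.21   1.274  2.149  0.     1.571] p [ 0.149 -0.451  0.712] r 0.475 tilt 27.9 z [ 0.147 -0.444 -0.884] y [ 0.277 -0.839  0.468] F [-0.3 -0.2 -0.1] g 1.001
```

Call:
move_arm --pt "0.0854 0 -0.7 -1.9 0" --pt "0.0854 0 -0.7 -1.9 0" --pt "0.0854 0 -0.7 -1.9 0" --pt "0.0854 0 -0.7 -1.9 0" --pt "0.0854 0 -0.7 -1.9 0" --pt "0.0854 0 -0.7 -1.9 0" --pt "0.0854 0 -0.7 -1.9 0" --pt "0.0854 0 -0.7 -1.9 0" --pt "0.0854 0 -0.7 -1.9 0" --pt "0.0854 0 -0.7 -1.9 0"

```text
clock: 11.32
position: [0.1309, -0.3967, 0.7628]
eef_rot: [2.513, 0.404, 0.125]
ft_force: [-0.3, -0.3, 0.5]
grip_width: 1.001
```

Call:
move_arm --pt "0.0854 0 -0.7 -1.9 0" --pt "0.0854 0 -0.7 -1.9 0" --pt "0.0854 0 -0.7 -1.9 0" --pt "0.0854 0 -0.7 -1.9 0" --pt "0.0854 0 -0.7 -1.9 0" --pt "0.0854 0 -0.7 -1.9 0" --pt "0.0854 0 -0.7 -1.9 0" --pt "0.0854 0 -0.7 -1.9 0" --pt "0.0854 0 -0.7 -1.9 0" --pt "0.0854 0 -0.7 -1.9 0"

```text
clock: 12.58
position: [0.1113, -0.3372, 0.8073]
eef_rot: [2.4, 0.386, 0.144]
ft_force: [-0.2, 0.1, 0.4]
grip_width: 0.998
```

```bash
python3 - <<'E'
from h import *
st()
E
```

```text
12.57 q [-1.252 -0.02   1.274  2.149  0.     1.571] p [ 0.111 -0.337  0.807] r 0.355 tilt 41.0 z [ 0.206 -0.623 -0.754] y [ 0.236 -0.716  0.657] F [-0.2  0.1  0.4] g 0.998
```

```bash
cat >> h.py <<'E'
from scipy.optimize import least_squares
MP={"tray":(0,0,0),"tray_handle":(0,-.078,.045),"tray_post":(-.098,0,.03),"tray_lip":(0,.048,.004)}
def W(pose,L):
    x,y,a=pose[:3];c,s=np.cos(a),np.sin(a);L=np.array(L,float).reshape(-1,3)
    return np.c_[x+c*L[:,0]-s*L[:,1],y+s*L[:,0]+c*L[:,1],L[:,2]]
def fit_tray(guess,cams=("top","side"),show=None):
    obs=[]
    for c in cams:
        im=read_camera(c)
        for n in MP:
            r=mark_of(n,c)
            if r and r[0]["score"]>.3: obs.append((c,n,np.array(r[0]["point"],float)))
        if show and c==cams[0]: last=im
    f=lambda p:np.concatenate([proj(c,W(p,MP[n]))[0]-uv for c,n,uv in obs])
    s=least_squares(f,guess,loss="soft_l1",f_scale=2)
    print("tray",np.round(s.x,3),"deg",round(np.degrees(s.x[2]),1),"res",np.round(f(s.x),1),[o[:2] for o in obs] if len(obs)<8 else "")
    return s.x
def overlay(cam,im,pose,name,ctr,h=(80,60),k=5):
    box=[(-.065,-.048,.0),(.065,-.048,0),(.065,.048,0),(-.065,.048,0)]
    pts=[proj(cam,W(pose,box)),proj(cam,W(pose,[(-.025,-.074,.062),(.025,-.074,.062),(.025,-.082,.062),(-.025,-.082,.062)])),proj(cam,W(pose,[(-.098+.008*np.cos(t),.008*np.sin(t),.046) for t in np.arange(0,6.28,.5)]))]
    x0,y0=int(ctr[0]-h[0]),int(ctr[1]-h[1]);x0=min(max(x0,0),512-2*h[0]);y0=min(max(y0,0),384-2*h[1])
    cr=cv2.resize(im[y0:y0+2*h[1],x0:x0+2*h[0]],None,fx=k,fy=k,interpolation=cv2.INTER_CUBIC)
    for p in pts: cv2.polylines(cr,[np.int32((p-[x0,y0]+.5)*k)],True,(255,0,0),1)
    save(cr,name)
E
python3 - <<'E'
from h import *
p=fit_tray((.677,-.017,.1))
b=[]
for c in("top","side"):
    im=read_camera(c); overlay(c,im,p,f"b_{c}.png",proj(c,[[p[0]-.03,p[1],0]])[0],(60,60),6.6)
a,b=[cv2.imread(f"pics/b_{c}.png") for c in("top","side")]
h=min(a.shape[0],600);cv2.imwrite("pics/b.png",cv2.resize(np.hstack([a,b]),(800,400)))
print(W(p,[MP["tray_post"],MP["tray_handle"]]))
E
```

```text
tray [ 0.678 -0.01   0.158] deg 9.1 res [  0.1   3.6   2.3   1.1   0.9  -1.5 -17.6 -27.7   1.3  -3.2  -0.1  -0.4
  -2.2   4.5] [('top', 'tray'), ('top', 'tray_handle'), ('top', 'tray_post'), ('top', 'tray_lip'), ('side', 'tray'), ('side', 'tray_handle'), ('side', 'tray_lip')]
[[ 0.58162203 -0.02539664  0.03      ]
 [ 0.69070374 -0.08695296  0.045     ]]
```

View pics/b.png

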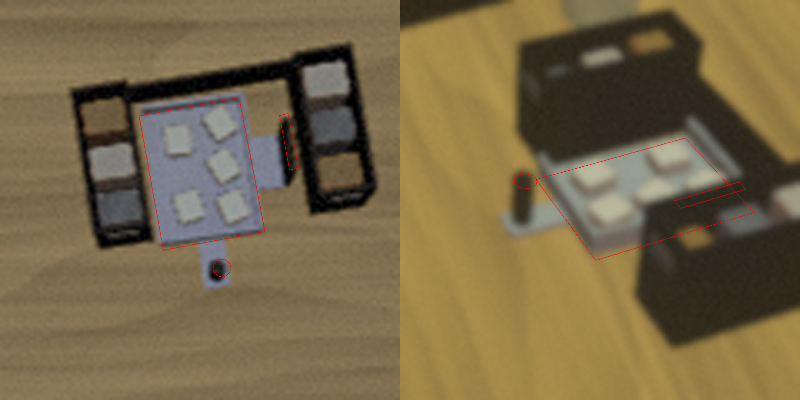

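```bash
cat >> h.py <<'E'
def shift(target,frm=None):
    s=sense();R=cv2.Rodrigues(s["eef_rot"])[0];d=R.T@(np.array(target)-(s["position"] if frm is None else np.array(frm)))
    print("shift",np.round(d,3),"len",round(float(np.linalg.norm(d)),3));return d
E
python3 - <<'E'
from h import *
p,R=st();a=R[:,2];e=np.array([.95,.312,0])
post=np.array([.581,-.023,.030])
T=post-.018*e+.0267*a
print(T);shift(T+[0,0,.12])
E
```

```text
13.18 q [-1.252 -0.02   1.274  2.149 -0.     1.571] p [ 0.111 -0.337  0.807] r 0.355 tilt 41.0 z [ 0.206 -0.624 -0.754] y [ 0.236 -0.716  0.657] F [-0.4  0.3  0.8] g 1.0
[ 0.56939526 -0.04526568  0.00986346]
shift [ 0.527 -0.546  0.423] len 0.868
```

Call:
move_arm --pt "0.06 0.527 -0.546 0.423 -90" --pt "0.06 0.527 -0.546 0.423 -90" --pt "0.06 0.527 -0.546 0.423 -90" --pt "0.06 0.527 -0.546 0.423 -90" --pt "0.06 0.527 -0.546 0.423 -90" --pt "0.06 0.527 -0.546 0.423 -90" --pt "0.06 0.527 -0.546 0.423 -90" --pt "0.06 0.527 -0.546 0.423 -90" --pt "0.06 0.527 -0.546 0.423 -90" --pt "0.06 0.527 -0.546 0.423 -90"

```text
clock: 14.42
position: [0.4251, -0.137, 0.3449]
eef_rot: [1.467, 2.032, -0.549]
ft_force: [0.0, -0.3, 0.9]
grip_width: 0.706
```

```bash
python3 - <<'E'
from h import *
p,R=st();T=np.array([.569,-.045,.010]);shift(T+[0,0,.12]);shift(T,T+[0,0,.12])
E
```

```text
14.43 q [ 0.143 -0.074 -0.244  1.248 -0.703  1.338] p [ 0.425 -0.137  0.345] r 0.447 tilt 41.0 z [ 0.207 -0.623 -0.754] y [ 0.949  0.315 -0.   ] F [ 0.  -0.3  0.9] g 0.706
shift [0.173 0.166 0.134] len 0.275
shift [0.079 0.    0.091] len 0.12
```

Call:
move_arm --pt "0.06 0.173 0.166 0.134 0" --pt "0.06 0.173 0.166 0.134 0" --pt "0.06 0.173 0.166 0.134 0" --pt "0.06 0.173 0.166 0.134 0" --pt "0.06 0.173 0.166 0.134 0" --pt "0.06 0.173 0.166 0.134 0" --pt "0.06 0.199 0.166 0.164 0" --pt "0.06 0.212 0.166 0.18 0" --pt "0.06 0.212 0.166 0.18 0"

```text
clock: 15.55
position: [0.5675, -0.0472, 0.0716]
eef_rot: [1.468, 2.032, -0.552]
ft_force: [1.2, 0.4, -0.1]
grip_width: 0.704
```

```bash
python3 - <<'E'
from h import *
p,R=st();T=np.array([.569,-.045,.010]);shift(T)
im=[read_camera(c) for c in("top","side")]
out=[]
for c,i in zip(("top","side"),im):
    u=proj(c,[[.59,-.02,.03]])[0].astype(int);x,y=u-50;out.append(cv2.resize(i[y:y+100,x:x+100],(400,400),interpolation=cv2.INTER_CUBIC))
save(np.hstack(out),"c.png")
E
```

```text
15.55 q [ 0.274  0.505 -0.278  0.751 -0.716  1.512] p [ 0.568 -0.047  0.072] r 0.569 tilt 41.1 z [ 0.204 -0.624 -0.754] y [ 0.95   0.313 -0.002] F [ 1.2  0.4 -0.1] g 0.704
shift [0.042 0.002 0.045] len 0.062
```

View pics/c.png

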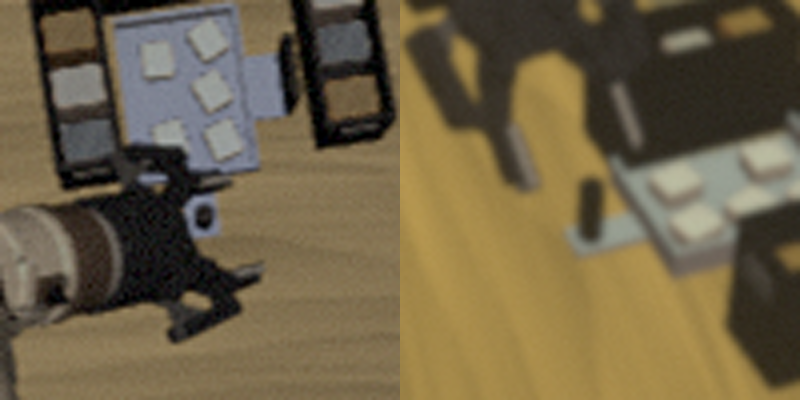

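Call:
move_arm --pt "0.0854 0 -0.012 0 0" --pt "0.0854 0 -0.012 0 0" --pt "0.0854 0 -0.012 0 0" --pt "0.0854 0.014 -0.012 0.017 0" --pt "0.0854 0.028 -0.012 0.034 0" --pt "0.0854 0.041 -0.012 0.05 0" --pt "0.0854 0.041 -0.012 0.05 0"

```text
clock: 16.52
position: [0.557, -0.0523, 0.0058]
eef_rot: [1.468, 2.033, -0.553]
ft_force: [-0.8, -0.9, 0.2]
grip_width: 1.0
```

```bash
python3 - <<'E'
from h import *
p,R=st()
im=[read_camera(c) for c in("top","side")]
out=[]
for c,i in zip(("top","side"),im):
    u=proj(c,[[.59,-.02,.03]])[0].astype(int);x,y=u-40;out.append(cv2.resize(i[y:y+80,x:x+80],(400,400),interpolation=cv2.INTER_CUBIC))
save(np.hstack(out),"d.png")
E
```

```text
16.52 q [ 0.27   0.593 -0.357  0.582 -0.715  1.506] p [ 0.557 -0.052  0.006] r 0.559 tilt 41.0 z [ 0.203 -0.624 -0.754] y [ 0.95   0.313 -0.003] F [-0.8 -0.9  0.2] g 1.0
```

View pics/d.png

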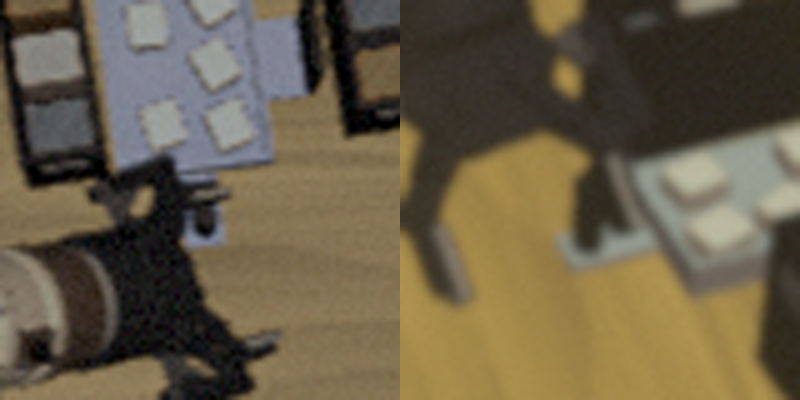

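Call:
move_arm --pt "0.0854 0.0005 -0.005 -0.0005 0" --pt "0.0854 0.002 -0.015 -0.0015 0" --pt "0.0854 0.004 -0.033 -0.0035 0" --pt "0.0854 0.0065 -0.055 -0.006 0" --pt "0.0854 0.0095 -0.079 -0.0085 0" --pt "0.0854 0.0125 -0.103 -0.011 0" --pt "0.0854 0.015 -0.125 -0.0135 0" --pt "0.0854 0.0175 -0.143 -0.0155 0" --pt "0.0854 0.019 -0.157 -0.017 0" --pt "0.0854 0.0205 -0.167 -0.018 0"

```text
clock: 17.88
position: [0.3906, -0.0785, 0.0077]
eef_rot: [1.468, 2.03, -0.549]
ft_force: [1.5, 0.8, 1.7]
grip_width: 0.998
```

```bash
python3 - <<'E'
from h import *
p,R=st()
im=[read_camera(c) for c in("top","side")]
out=[]
for c,i in zip(("top","side"),im):
    u=proj(c,[[.52,-.03,.03]])[0].astype(int);x,y=u-50;out.append(cv2.resize(i[y:y+100,x:x+100],(400,400),interpolation=cv2.INTER_CUBIC))
save(np.hstack(out),"e.png")
E
```

```text
17.88 q [ 0.326  0.393 -0.784  0.398 -0.717  1.58 ] p [ 0.391 -0.079  0.008] r 0.398 tilt 41.1 z [ 0.207 -0.624 -0.754] y [0.95  0.313 0.001] F [1.5 0.8 1.7] g 0.998
```

View pics/e.png

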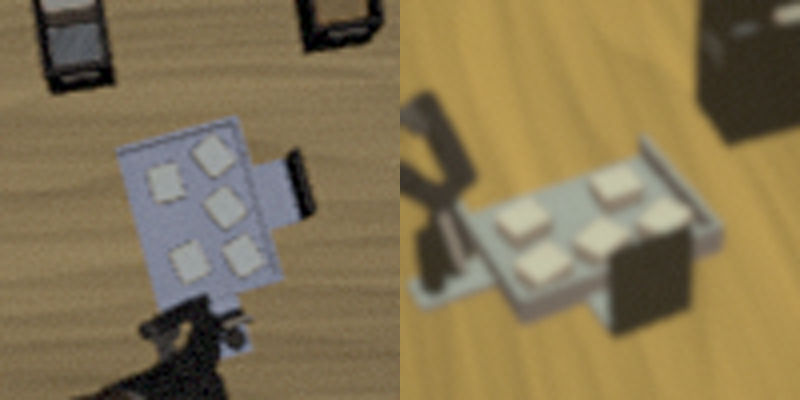

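Call:
move_arm --pt "0.0854 0 0.003 0 0" --pt "0.0854 -0.02 0.003 -0.023 0" --pt "0.0854 -0.046 0.003 -0.053 0" --pt "0.0854 -0.066 0.003 -0.075 0"

```text
clock: 18.48
position: [0.395, -0.0777, 0.1086]
eef_rot: [1.469, 2.03, -0.548]
ft_force: [0.5, -0.3, -0.5]
grip_width: 0.998
```

```bash
python3 - <<'E'
from h import *
p,R=st()
t=fit_tray((.52,-.03,.3))
a=R[:,2];e=R[:,1]*[1,1,0]
C=W(t,[(.025,-.068,.045)])[0]+(.005-.0427)*e
T=C+.0317*a;print(T);shift(T+[0,0,.07]);shift(T)
im=read_camera("top");overlay("top",im,t,"f.png",proj("top",[[.5,-.05,0]])[0],(60,60),5)
E
```

```text
18.48 q [ 0.324  0.174 -0.672  0.728 -0.716  1.577] p [ 0.395 -0.078  0.109] r 0.403 tilt 41.0 z [ 0.207 -0.623 -0.754] y [0.95  0.313 0.001] F [ 0.5 -0.3 -0.5] g 0.998
tray [ 0.51  -0.024  0.193] deg 11.1 res [-0.6 -2.   0.9  0.3  0.5 -0.5 -1.8  2.7  4.9 -1.2 -1.5  0.5 -0.5  1.6] [('top', 'tray'), ('top', 'tray_handle'), ('top', 'tray_post'), ('top', 'tray_lip'), ('side', 'tray'), ('side', 'tray_handle'), ('side', 'tray_lip')]
[ 0.51864687 -0.1171668   0.0210917 ]
shift [-0.048  0.107  0.061] len 0.132
shift [-0.002  0.107  0.114] len 0.156
```

View pics/f.png

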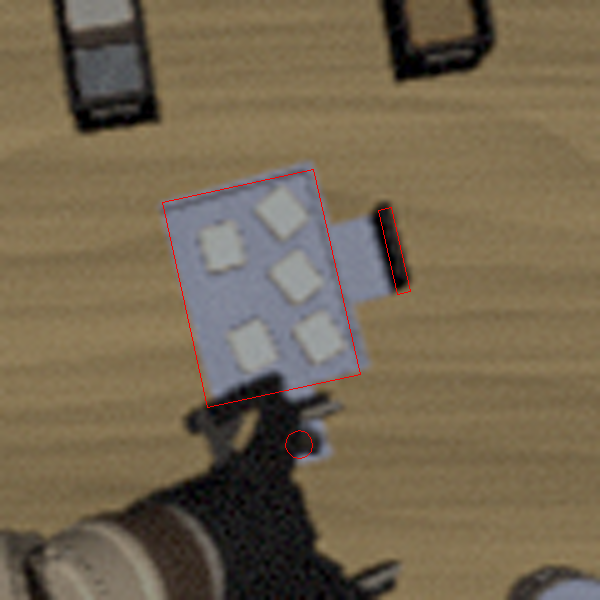

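Call:
move_arm --pt "0.0854 -0.047 0.11 0.06 0" --pt "0.0854 -0.047 0.11 0.06 0" --pt "0.0854 -0.047 0.11 0.06 0" --pt "0.0854 -0.024 0.11 0.086 0" --pt "0.0854 -0.001 0.11 0.113 0" --pt "0.0854 -0.001 0.11 0.113 0" --pt "0.0854 -0.001 0.102 0.113 0" --pt "0.0854 -0.001 0.09 0.113 0" --pt "0.0854 -0.001 0.077 0.113 0" --pt "0.0854 -0.001 0.065 0.113 0"

```text
clock: 20.27
position: [0.4785, -0.1291, 0.0234]
eef_rot: [1.468, 2.03, -0.548]
ft_force: [0.9, 0.4, 0.2]
grip_width: 0.997
```

```bash
python3 - <<'E'
from h import *
p,R=st()
im=[read_camera(c) for c in("top","side")]
out=[]
for c,i in zip(("top","side"),im):
    u=proj(c,[[.5,-.08,.03]])[0].astype(int);x,y=u-50;out.append(cv2.resize(i[y:y+100,x:x+100],(400,400),interpolation=cv2.INTER_CUBIC))
save(np.hstack(out),"g.png")
E
```

```text
20.27 q [ 0.144  0.429 -0.627  0.362 -0.703  1.34 ] p [ 0.479 -0.129  0.023] r 0.496 tilt 41.1 z [ 0.207 -0.624 -0.754] y [0.95  0.313 0.001] F [0.9 0.4 0.2] g 0.997
```

View pics/g.png

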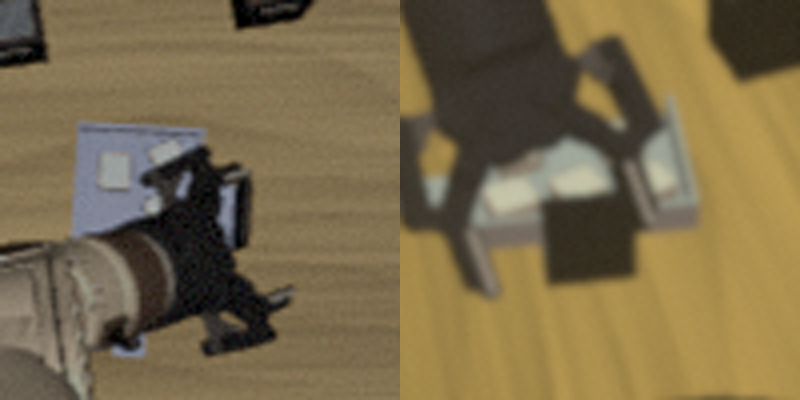

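Call:
move_arm --pt "0.08 0.002 -0.008 -0.002 0" --pt "0.075 0.004 -0.017 -0.004 0" --pt "0.07 0.006 -0.027 -0.006 0" --pt "0.065 0.009 -0.037 -0.008 0" --pt "0.06 0.011 -0.047 -0.01 0" --pt "0.055 0.014 -0.057 -0.012 0" --pt "0.055 0.017 -0.067 -0.014 0"

```text
clock: 21.25
position: [0.408, -0.1289, 0.022]
eef_rot: [1.468, 2.031, -0.549]
ft_force: [0.9, -0.4, 0.8]
grip_width: 0.644
```

```bash
python3 - <<'E'
from h import *
p,R=st()
im=[read_camera(c) for c in("top","side")]
out=[]
for c,i in zip(("top","side"),im):
    u=proj(c,[[.45,-.1,.03]])[0].astype(int);x,y=u-50;out.append(cv2.resize(i[y:y+100,x:x+100],(400,400),interpolation=cv2.INTER_CUBIC))
save(np.hstack(out),"h.png")
E
```

```text
21.25 q [ 0.173  0.348 -0.795  0.301 -0.707  1.378] p [ 0.408 -0.129  0.022] r 0.428 tilt 41.0 z [ 0.206 -0.624 -0.754] y [0.95  0.313 0.   ] F [ 0.9 -0.4  0.8] g 0.644
```

View pics/h.png

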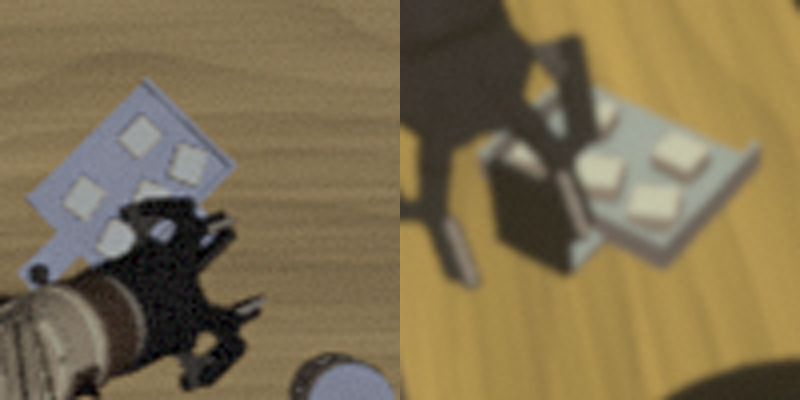

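Call:
move_arm --pt "0.055 0.006 -0.004 -0.005 0" --pt "0.055 0.012 -0.008 -0.01 0" --pt "0.055 0.018 -0.012 -0.0155 0" --pt "0.03 0.018 -0.012 -0.0155 0" --pt "0.015 0.018 -0.012 -0.0155 0" --pt "0.004 0.018 -0.012 -0.0155 0" --pt "0.004 0.018 -0.012 -0.0155 0" --pt "0.004 0.018 -0.012 -0.0155 0" --pt "0.004 0.018 -0.012 -0.0155 0"

```text
clock: 22.48
position: [0.39, -0.1102, 0.022]
eef_rot: [1.468, 2.03, -0.55]
ft_force: [-0.4, 1.4, 4.0]
grip_width: 0.085
```

```bash
python3 - <<'E'
from h import *
p,R=st()
im=[read_camera(c) for c in("top","side")]
out=[]
for c,i in zip(("top","side"),im):
    u=proj(c,[[.45,-.1,.03]])[0].astype(int);x,y=u-50;out.append(cv2.resize(i[y:y+100,x:x+100],(400,400),interpolation=cv2.INTER_CUBIC))
save(np.hstack(out),"i.png")
E
```

```text
22.48 q [ 0.237  0.337 -0.815  0.348 -0.714  1.463] p [ 0.39  -0.11   0.022] r 0.405 tilt 41.1 z [ 0.206 -0.624 -0.754] y [0.95  0.313 0.   ] F [-0.4  1.4  4. ] g 0.085
```

View pics/i.png

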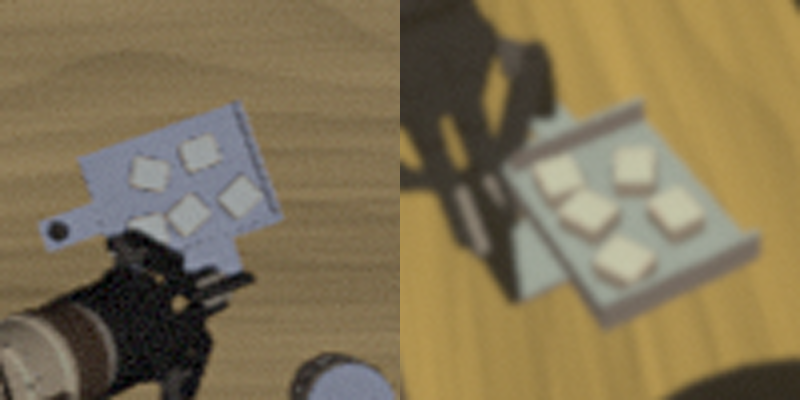

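```bash
cat > pour.py <<'E'
from h import *
a=np.array([.206,-.624,-.754]);e=np.array([.95,.313,0]);f=np.array([.313,-.95,0])
R0=np.c_[f,e,[0,0,1]]
def Rt(phi): return cv2.Rodrigues(-np.radians(phi)*a/np.linalg.norm(a))[0]@R0
g=np.linspace
pts=[(x,y,0) for x in g(-.065,.065,27) for y in g(-.048,.048,20)]+[(x,y,0) for x in g(-.11,-.065,12) for y in(-.012,0,.012)]+[(x,y,0) for x in g(-.025,.025,9) for y in g(-.082,-.048,8)]
pts=np.array(pts)
def place(phi,G,ref,tub):      # lowest tray placement with ref above tub xy+off
    R=Rt(phi);w=(pts-ref)@R.T
    q=np.hypot(w[:,0]+tub[2],w[:,1]+tub[3])
    m=(q>.082)&(q<.118)
    z=.095+.012-w[m,2].min() if m.any() else 0
    z=max(z,.03)
    P=np.array([tub[0]+tub[2],tub[1]+tub[3],z]);
    return P+R@(np.array(G)-ref),P,np.degrees(np.arccos(R[2,2])),R
E
python3 - <<'E'
from pour import *
p,R=st()
t=fit_tray((.46,-.08,-1.25))
Gw=p-.0187*R[:,2];d=Gw[:2]-t[:2];c,s=np.cos(t[2]),np.sin(t[2]);print("G in tray",np.round([c*d[0]+s*d[1],-s*d[0]+c*d[1],Gw[2]],3))
for c in("top","side"):
    for r in silhouettes("tub",c)[:1]:print(c,r["score"],r["box"])
for z,rad in((.095,.1),(0,.08)):
  for c in("top","side"):
    q=proj(c,[[.49+rad*np.cos(u),-.37+rad*np.sin(u),z] for u in np.arange(0,6.28,.1)]);print(z,c,q.min(0),q.max(0))
G=(0,-.078,.036)
for phi in(0,20,30,40,50,60):
  for ref in((-.03,.048,.004),):
    for off in((0,0),(-.03,-.01),(-.05,-.015)):
      Gp,P,t,Rr=place(phi,G,np.array(ref),(.49,-.37)+off)
      dn=Rr[:2,2];print(phi,round(t,1),off,"G",np.round(Gp,3),"lipz",round(P[2],3),"downhill",np.round(dn,2))
E
```

```text
22.57 q [ 0.237  0.337 -0.815  0.348 -0.714  1.463] p [ 0.39  -0.11   0.022] r 0.405 tilt 41.1 z [ 0.206 -0.624 -0.754] y [0.95  0.313 0.   ] F [0.8 1.4 4.2] g 0.087
tray [ 0.464 -0.083 -1.221] deg -70.0 res [-0.2 -2.1  0.   2.7  1.3 -0.1 -1.2 -0.7  1.   1.2  0.1 -0.3 -0.8 -3.9
 -0.8  1. ] 
G in tray [-0.011 -0.078  0.036]
top 0.56 [358.7, 159.8, 72.2, 71.5]
0.095 top [357.6666938  158.59901813] [429.55221689 229.88305659]
0.095 side [220.21528575 266.23091835] [358.75469033 395.02233462]
0 top [355.66767131 170.34438525] [408.14906644 222.43996608]
0 side [237.134646   308.51677371] [335.97012849 406.66717317]
0 0.0 (0, 0) G [ 0.38  -0.438  0.143] lipz 0.111 downhill [0. 0.]
0 0.0 (-0.03, -0.01) G [ 0.35  -0.448  0.143] lipz 0.111 downhill [0. 0.]
0 0.0 (-0.05, -0.015) G [ 0.33  -0.453  0.143] lipz 0.111 downhill [0. 0.]
20 13.1 (0, 0) G [ 0.411 -0.46   0.172] lipz 0.114 downhill [0.2 0.1]
20 13.1 (-0.03, -0.01) G [ 0.381 -0.47   0.172] lipz 0.114 downhill [0.2 0.1]
20 13.1 (-0.05, -0.015) G [ 0.361 -0.475  0.172] lipz 0.114 downhill [0.2 0.1]
30 19.6 (0, 0) G [ 0.43  -0.467  0.187]
[... 191 characters left out ...]
7]
40 26.0 (0, 0) G [ 0.451 -0.471  0.2  ] lipz 0.122 downhill [0.36 0.24]
40 26.0 (-0.03, -0.01) G [ 0.421 -0.481  0.2  ] lipz 0.122 downhill [0.36 0.24]
40 26.0 (-0.05, -0.015) G [ 0.401 -0.486  0.198] lipz 0.119 downhill [0.36 0.24]
50 32.2 (0, 0) G [ 0.473 -0.471  0.212] lipz 0.127 downhill [0.42 0.33]
50 32.2 (-0.03, -0.01) G [ 0.443 -0.481  0.207] lipz 0.122 downhill [0.42 0.33]
50 32.2 (-0.05, -0.015) G [ 0.423 -0.486  0.205] lipz 0.12 downhill [0.42 0.33]
60 38.4 (0, 0) G [ 0.496 -0.469  0.223] lipz 0.134 downhill [0.46 0.41]
60 38.4 (-0.03, -0.01) G [ 0.466 -0.479  0.212] lipz 0.122 downhill [0.46 0.41]
60 38.4 (-0.05, -0.015) G [ 0.446 -0.484  0.209] lipz 0.119 downhill [0.46 0.41]
```

```bash
cat >> pour.py <<'E'
G0=(-.011,-.078,.036);REF=np.array([-.015,.048,.004]);TUB=(.487,-.373,-.03,-.018)
def tcp(phi): 
    Gp,P,t,R=place(phi,G0,REF,TUB); return Gp+.0187*a,P,t,R
E
python3 - <<'E'
from pour import *
p,R=st()
for phi in(0,15,30,45,60,70):
    T,P,t,Rr=tcp(phi);w=(np.array([(-.065,.048,.004),(.065,.048,.004),(-.11,0,0),(.05,-.048,0)])-REF)@Rr.T+P-[.487,-.373,0]
    print(phi,round(t,1),np.round(T,3),"lipz",round(P[2],3),np.round(w,3).tolist())
T0=tcp(0)[0];T0[2]=.15
print("lift");shift(p+[0,0,.13]);print("over");shift(T0,p+[0,0,.13])
E
```

```text
23.18 q [ 0.237  0.337 -0.815  0.348 -0.714  1.463] p [ 0.39  -0.11   0.022] r 0.405 tilt 41.1 z [ 0.206 -0.624 -0.754] y [0.95  0.313 0.   ] F [ 0.6 -0.3  4.7] g 0.086
0 0.0 [ 0.342 -0.446  0.129] lipz 0.111 [[-0.046, 0.029, 0.111], [-0.005, -0.094, 0.111], [-0.105, 0.057, 0.107], [-0.101, -0.11, 0.107]]
15 9.8 [ 0.36  -0.465  0.151] lipz 0.112 [[-0.055, 0.026, 0.113], [0.009, -0.088, 0.111], [-0.119, 0.041, 0.118], [-0.081, -0.122, 0.124]]
30 19.6 [ 0.384 -0.48   0.173] lipz 0.116 [[-0.062, 0.02, 0.119], [0.022, -0.079, 0.111], [-0.126, 0.023, 0.134], [-0.057, -0.128, 0.14]]
45 29.1 [ 0.413 -0.488  0.187] lipz 0.115 [[-0.068, 0.013, 0.122], [0.031, -0.068, 0.103], [-0.129, 0.005, 0.148], [-0.03, -0.13, 0.147]]
60 38.4 [ 0.445 -0.489  0.197] lipz 0.116 [[-0.072, 0.006, 0.128], [0.038, -0.056, 0.096], [-0.125, -0.012, 0.163], [-0.003, -0.125, 0.151]]
70 44.3 [ 0.467 -0.486  0.199] lipz 0.114 [[-0.073, 0.001, 0.13], [0.04, -0.048, 0.088], [-0.119, -0.022, 0.172], [0.015, -0.119, 0.149]]
lift
shift [-0.085  0.    -0.098] len 0.13
over
shift [-0.228 -0.15   0.201] len 0.339
```

Call:
move_arm --pt "0.004 -0.004 0 -0.0045 0" --pt "0.004 -0.013 0 -0.015 0" --pt "0.004 -0.026 0 -0.03 0" --pt "0.004 -0.042 0 -0.048 0" --pt "0.004 -0.058 0 -0.067 0" --pt "0.004 -0.072 0 -0.083 0" --pt "0.004 -0.081 0 -0.093 0" --pt "0.004 -0.085 0 -0.098 0"

```text
clock: 24.18
position: [0.3888, -0.1098, 0.1514]
eef_rot: [1.469, 2.033, -0.55]
ft_force: [0.0, -0.1, -2.9]
grip_width: 0.084
```

```bash
sed -i 's/REF=np.array(\[-.015/REF=np.array([.02/' pour.py; python3 - <<'E'
from pour import *
p,R=st()
for phi in(0,15,30,45,60,70):
    T,P,t,Rr=tcp(phi);w=(np.array([(-.065,.048,.004),(.065,.048,.004),(-.11,0,0),(.05,-.048,0)])-REF)@Rr.T+P-[.487,-.373,0]
    print(phi,round(t,1),np.round(T,3),"lipz",round(P[2],3),np.round(w,3).tolist())
T0=tcp(0)[0];T0[2]=.152;print("over");shift(T0)
im=[read_camera(c) for c in("top","side")]
out=[]
for c,i in zip(("top","side"),im):
    u=proj(c,[[.45,-.1,.1]])[0].astype(int);x,y=u-60;out.append(cv2.resize(i[y:y+120,x:x+120],(400,400),interpolation=cv2.INTER_CUBIC))
save(np.hstack(out),"j.png")
E
```

```text
24.18 q [ 0.238  0.059 -0.659  0.784 -0.712  1.464] p [ 0.389 -0.11   0.151] r 0.404 tilt 41.0 z [ 0.205 -0.623 -0.755] y [ 0.95   0.313 -0.001] F [ 0.  -0.1 -2.9] g 0.084
0 0.0 [ 0.331 -0.413  0.129] lipz 0.111 [[-0.057, 0.063, 0.111], [-0.016, -0.061, 0.111], [-0.116, 0.09, 0.107], [-0.112, -0.077, 0.107]]
15 9.8 [ 0.343 -0.435  0.149] lipz 0.11 [[-0.072, 0.056, 0.111], [-0.008, -0.057, 0.109], [-0.136, 0.071, 0.116], [-0.098, -0.091, 0.122]]
30 19.6 [ 0.361 -0.453  0.166] lipz 0.106 [[-0.085, 0.047, 0.112], [-0.001, -0.052, 0.103], [-0.149, 0.05, 0.127], [-0.079, -0.102, 0.132]]
45 29.1 [ 0.386 -0.466  0.178] lipz 0.101 [[-0.095, 0.035, 0.113], [0.005, -0.046, 0.095], [-0.156, 0.027, 0.139], [-0.057, -0.108, 0.138]]
60 38.4 [ 0.415 -0.473  0.186] lipz 0.095 [[-0.102, 0.022, 0.116], [0.008, -0.039, 0.084], [-0.155, 0.005, 0.152], [-0.033, -0.108, 0.139]]
70 44.3 [ 0.436 -0.473  0.187] lipz 0.09 [[-0.104, 0.014, 0.118], [0.009, -0.035, 0.076], [-0.15, -0.009, 0.159], [-0.016, -0.106, 0.137]]
over
shift [-0.204 -0.149  0.176] len 0.308
```

View pics/j.png

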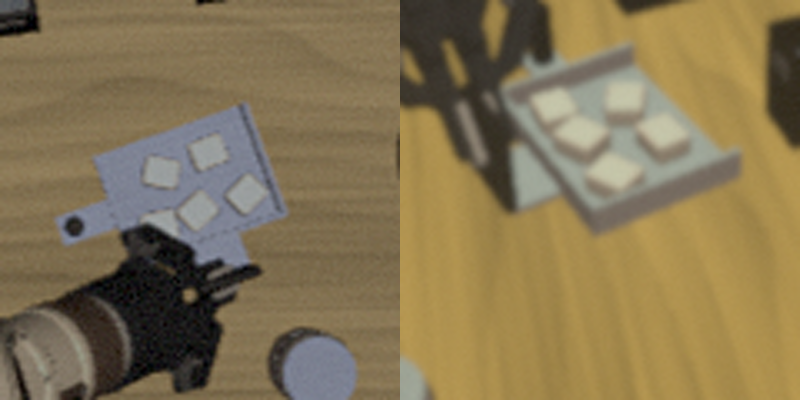

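Call:
move_arm --pt "0.004 -0.006 -0.0045 0.0053 0" --pt "0.004 -0.02 -0.015 0.0176 0" --pt "0.004 -0.041 -0.03 0.035 0" --pt "0.004 -0.065 -0.048 0.056 0" --pt "0.004 -0.092 -0.067 0.079 0" --pt "0.004 -0.118 -0.086 0.102 0" --pt "0.004 -0.143 -0.104 0.123 0" --pt "0.004 -0.168 -0.122 0.144 0" --pt "0.004 -0.19 -0.138 0.163 0" --pt "0.004 -0.204 -0.149 0.176 0"

```text
clock: 25.52
position: [0.3304, -0.4136, 0.1515]
eef_rot: [1.471, 2.032, -0.552]
ft_force: [0.6, 0.1, -1.9]
grip_width: 0.084
```

```bash
python3 - <<'E'
from pour import *
p,R=st()
print([(r["score"],np.round(r["box"])) for r in silhouettes("tub","top")[:1]], mark_of("tub","side")[:1])
for phi in(4,8,12,16,20,23,26,29,32,35):
    T=tcp(phi)[0]; T[2]=max(T[2],.155 if phi<20 else 0)
    d=R.T@(T-p);print(phi,np.round(d,3).tolist())
E
```

```text
25.52 q [-0.695  0.017 -0.77   0.15  -0.357  0.44 ] p [ 0.33  -0.414  0.152] r 0.529 tilt 41.0 z [ 0.202 -0.624 -0.755] y [ 0.95   0.311 -0.002] F [ 0.6  0.1 -1.9] g 0.084
[(0.76, array([356., 161.,  75.,  69.]))] [{'point': [283.9, 353.4], 'score': 0.57}]
4 [-0.007, 0.001, 0.001]
8 [-0.012, 0.002, 0.006]
12 [-0.017, 0.004, 0.01]
16 [-0.022, 0.006, 0.014]
20 [-0.026, 0.008, 0.018]
23 [-0.032, 0.01, 0.019]
26 [-0.038, 0.013, 0.019]
29 [-0.043, 0.016, 0.02]
32 [-0.048, 0.019, 0.021]
35 [-0.053, 0.023, 0.021]
```

Call:
move_arm --pt "0.004 -0.007 0.001 0.001 -4" --pt "0.004 -0.012 0.002 0.006 -8" --pt "0.004 -0.017 0.004 0.01 -12" --pt "0.004 -0.022 0.006 0.014 -16" --pt "0.004 -0.026 0.008 0.018 -20" --pt "0.004 -0.032 0.01 0.019 -23" --pt "0.004 -0.038 0.013 0.019 -26" --pt "0.004 -0.043 0.016 0.02 -29" --pt "0.004 -0.048 0.019 0.021 -32" --pt "0.004 -0.053 0.023 0.021 -35"

```text
clock: 26.88
position: [0.3706, -0.4551, 0.1703]
eef_rot: [0.818, 2.477, -0.783]
ft_force: [-0.4, -0.6, -1.8]
grip_width: 0.085
```

```bash
python3 - <<'E'
from pour import *
p,R=st()
im=[read_camera(c) for c in("top","side")]
out=[]
for c,i in zip(("top","side"),im):
    u=proj(c,[[.45,-.36,.1]])[0].astype(int);x,y=np.minimum(np.maximum(u-75,0),[362,234]);out.append(cv2.resize(i[y:y+150,x:x+150],(400,400),interpolation=cv2.INTER_CUBIC))
save(np.hstack(out),"k.png")
T0=tcp(35)[0];print(T0)
for phi in(38,41,44,47,50,54,58,62,66,70):
    T=tcp(phi)[0];d=R.T@(T-T0);print(phi-35,np.round(d,3).tolist())
E
```

```text
26.88 q [-0.712  0.094 -0.621  0.217 -0.345 -0.189] p [ 0.371 -0.455  0.17 ] r 0.587 tilt 40.9 z [ 0.204 -0.622 -0.756] y [ 0.64   0.669 -0.378] F [-0.4 -0.6 -1.8] g 0.085
[ 0.36896239 -0.45799863  0.17010498]
3 [-0.006, 0.0, 0.0]
6 [-0.012, 0.001, 0.001]
9 [-0.018, 0.002, 0.002]
12 [-0.024, 0.004, 0.003]
15 [-0.03, 0.006, 0.004]
19 [-0.037, 0.009, 0.005]
23 [-0.045, 0.012, 0.006]
27 [-0.052, 0.016, 0.007]
31 [-0.059, 0.021, 0.009]
35 [-0.065, 0.026, 0.01]
```

View pics/k.png

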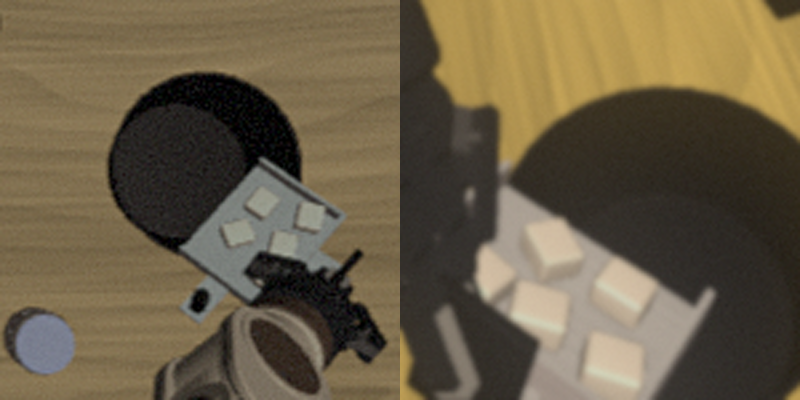

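Call:
move_arm --pt "0.004 -0.006 0 0 -3" --pt "0.004 -0.012 0.001 0.001 -6" --pt "0.004 -0.018 0.002 0.002 -9" --pt "0.004 -0.024 0.004 0.003 -12" --pt "0.004 -0.03 0.006 0.004 -15" --pt "0.004 -0.037 0.009 0.005 -19" --pt "0.004 -0.045 0.012 0.006 -23" --pt "0.004 -0.052 0.016 0.007 -27" --pt "0.004 -0.052 0.016 0.007 -27" --pt "0.004 -0.052 0.016 0.007 -27"

```text
clock: 28.22
position: [0.4209, -0.4706, 0.1877]
eef_rot: [0.231, 2.7, -0.932]
ft_force: [0.1, -0.1, -1.4]
grip_width: 0.082
```

```bash
python3 - <<'E'
from pour import *
p,R=st()
for c in("top","side"):
    read_camera(c)
    for r in mark_of("tablet0",c): print(c,round(r["score"],2),np.round(r["point"]))
    print(c,"tray",[np.round(r["box"]) for r in silhouettes("tray",c)[:1]],"tub",[np.round(r["box"]) for r in silhouettes("tub",c)[:1]])
    T,P,t,Rr=tcp(62);q=proj(c,(np.array([(-.065,.048,.004),(.065,.048,.004),(.065,-.048,.004),(-.065,-.048,.004)])-np.array(G0))@Rr.T+p-.0187*R[:,2]);print(np.round(q).tolist())
E
```

```text
28.23 q [-0.665  0.16  -0.484  0.3   -0.372 -0.616] p [ 0.421 -0.471  0.188] r 0.631 tilt 41.0 z [ 0.205 -0.623 -0.755] y [ 0.238  0.78  -0.579] F [ 0.1 -0.1 -1.4] g 0.082
top 0.6 [375. 185.]
top 0.54 [376. 199.]
top 0.46 [385. 186.]
top 0.37 [366. 198.]
top tray [] tub [array([357., 163.,  74.,  66.])]
[[391.0, 232.0], [406.0, 192.0], [443.0, 198.0], [430.0, 241.0]]
side 0.7 [314. 373.]
side 0.61 [272. 308.]
side 0.58 [302. 337.]
side 0.5 [277. 336.]
side tray [array([172., 292., 140.,  92.])] tub [array([245., 268., 112., 116.])]
[[215.0, 315.0], [301.0, 349.0], [306.0, 393.0], [200.0, 350.0]]
```

```bash
python3 - <<'E'
from pour import *
p,R=st();T0=tcp(62)[0]
for phi in(66,70,74,78,82,86):
    T,P,t,_=tcp(phi);d=R.T@(T-T0);print(phi-62,round(t),np.round(d,3).tolist())
im=read_camera("top");
for y0,x0,n in((170,355,"tub"),(180,390,"tray")):
    g=cv2.cvtColor(im[y0:y0+70,x0:x0+70],cv2.COLOR_RGB2GRAY);_,l,s,c=cv2.connectedComponentsWithStats((g>150).astype(np.uint8));print(n,[(int(a[4]),np.round(b+[x0,y0]).tolist()) for a,b in zip(s[1:],c[1:]) if a[4]>8])
E
```

```text
28.62 q [-0.666  0.16  -0.483  0.3   -0.372 -0.617] p [ 0.421 -0.471  0.188] r 0.632 tilt 41.0 z [ 0.206 -0.624 -0.754] y [ 0.237  0.779 -0.58 ] F [-0.4 -0.3 -1. ] g 0.085
4 42 [-0.008, 0.001, 0.001]
8 44 [-0.016, 0.003, 0.003]
12 47 [-0.024, 0.006, 0.005]
16 49 [-0.032, 0.009, 0.006]
20 51 [-0.041, 0.012, 0.006]
24 53 [-0.048, 0.016, 0.008]
tub [(46, [382.0, 188.0]), (47, [401.0, 187.0]), (23, [365.0, 198.0]), (48, [378.0, 198.0])]
tray [(47, [401.0, 187.0])]
```

Call:
move_arm --pt "0.004 -0.008 0.001 0.001 -4" --pt "0.004 -0.016 0.003 0.003 -8" --pt "0.004 -0.024 0.006 0.005 -12" --pt "0.004 -0.032 0.009 0.006 -16" --pt "0.004 -0.032 0.009 0.006 -16" --pt "0.004 -0.032 0.009 0.006 -16"

```text
clock: 29.42
position: [0.4549, -0.4697, 0.1883]
eef_rot: [-0.151, 2.778, -1.005]
ft_force: [0.6, 0.2, -1.8]
grip_width: 0.091
```

```bash
python3 - <<'E'
from pour import *
p,R=st()
for c in("top","side"):
    im=read_camera(c)
    T,P,t,Rr=tcp(78);q=proj(c,(np.array([(-.065,.048,.004),(.065,.048,.004),(.065,-.048,.004),(-.065,-.048,.004)])-np.array(G0))@Rr.T+p-.0187*R[:,2]);print("pan",np.round(q).tolist())
    for r in mark_of("tablet0",c): print(c,round(r["score"],2),np.round(r["point"]))
    save(im,f"l_{c}.png")
a=cv2.imread("pics/l_top.png")[150:250,330:480];b=cv2.imread("pics/l_side.png")[254:384,190:385]
cv2.imwrite("pics/l.png",np.hstack([cv2.resize(a,(400,267),interpolation=3),cv2.resize(b,(400,267),interpolation=3)]))
E
```

```text
29.43 q [-0.62   0.209 -0.417  0.332 -0.398 -0.856] p [ 0.455 -0.47   0.188] r 0.654 tilt 41.0 z [ 0.205 -0.623 -0.754] y [-0.033  0.766 -0.642] F [ 0.6  0.2 -1.8] g 0.091
pan [[397.0, 232.0], [401.0, 192.0], [438.0, 188.0], [436.0, 231.0]]
top 0.65 [383. 188.]
top 0.57 [378. 200.]
top 0.56 [369. 196.]
top 0.52 [400. 186.]
top 0.48 [372. 189.]
top 0.42 [417. 212.]
pan [[215.0, 323.0], [299.0, 349.0], [325.0, 383.0], [222.0, 352.0]]
side 0.48 [290. 325.]
```

View pics/l.png

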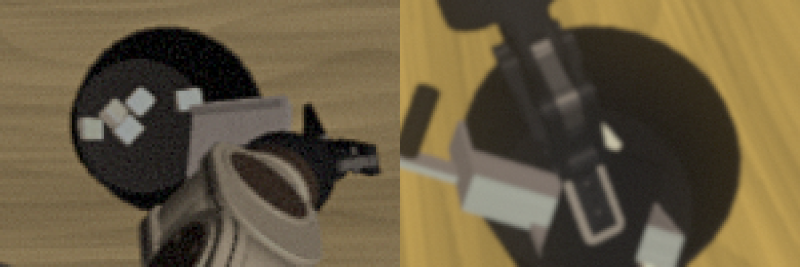

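```bash
python3 - <<'E'
from pour import *
p,R=st()
print("up.05",np.round(R.T@[0,0,.05],3).tolist()); 
T=np.array([.345,-.40,.21]);shift(T)
E
```

```text
29.62 q [-0.621  0.209 -0.417  0.332 -0.398 -0.857] p [ 0.455 -0.47   0.189] r 0.654 tilt 41.0 z [ 0.206 -0.624 -0.754] y [-0.033  0.766 -0.642] F [-0.4 -0.3 -0.6] g 0.084
up.05 [-0.007, -0.032, -0.038]
shift [ 0.094  0.043 -0.082] len 0.132
```

Call:
move_arm --pt "0.004 -0.003 -0.013 -0.015 0" --pt "0.004 -0.007 -0.032 -0.038 5" --pt "0.004 0.01 -0.025 -0.05 15" --pt "0.004 0.03 -0.01 -0.06 25" --pt "0.004 0.05 0.005 -0.07 35" --pt "0.004 0.07 0.02 -0.08 45" --pt "0.004 0.085 0.035 -0.082 55" --pt "0.004 0.094 0.043 -0.082 65" --pt "0.004 0.094 0.043 -0.082 75" --pt "0.004 0.094 0.043 -0.082 78"

```text
clock: 30.88
position: [0.3445, -0.4004, 0.21]
eef_rot: [1.471, 2.028, -0.549]
ft_force: [-0.2, 0.2, -0.2]
grip_width: 0.083
```

```bash
python3 - <<'E'
from pour import *
p,R=st();T=np.array([.39,-.11,.09]);shift(T);shift([.39,-.11,.023],T)
im=read_camera("top")
for r in mark_of("tablet0","top"): print(round(r["score"],2),np.round(r["point"]),np.round(at_z("top",r["point"],.012)-[.487,-.373,0],3))
E
```

```text
30.88 q [-0.642 -0.073 -0.664  0.36  -0.386  0.488] p [ 0.345 -0.4    0.21 ] r 0.528 tilt 41.1 z [ 0.206 -0.624 -0.754] y [0.95  0.311 0.002] F [-0.2  0.2 -0.2] g 0.083
shift [ 0.276  0.133 -0.081] len 0.318
shift [ 0.044 -0.     0.051] len 0.067
0.67 [384. 186.] [ 0.034 -0.002  0.012]
0.61 [402. 186.] [ 0.031 -0.056  0.012]
0.53 [370. 197.] [0.001 0.043 0.012]
0.45 [378. 200.] [-0.01   0.018  0.012]
0.38 [374. 187.] [0.03  0.03  0.012]
0.25 [193. 262.] [-0.183  0.582  0.012]
```

Call:
move_arm --pt "0.004 0.028 0.013 -0.008 0" --pt "0.004 0.07 0.034 -0.021 0" --pt "0.004 0.12 0.058 -0.035 0" --pt "0.004 0.17 0.082 -0.05 0" --pt "0.004 0.22 0.106 -0.065 0" --pt "0.004 0.255 0.123 -0.075 0" --pt "0.004 0.276 0.133 -0.081 0" --pt "0.004 0.292 0.133 -0.062 0" --pt "0.004 0.307 0.133 -0.045 0" --pt "0.004 0.314 0.133 -0.036 0"

```text
clock: 32.22
position: [0.3898, -0.1112, 0.0299]
eef_rot: [1.467, 2.033, -0.55]
ft_force: [-0.1, -0.2, -1.1]
grip_width: 0.085
```

```bash
python3 - <<'E'
from pour import *
p,R=st();shift([.39,-.11,.022])
E
```

```text
32.23 q [ 0.234  0.315 -0.81   0.372 -0.713  1.457] p [ 0.39  -0.111  0.03 ] r 0.405 tilt 41.0 z [ 0.206 -0.623 -0.755] y [ 0.949  0.315 -0.001] F [-0.1 -0.2 -1.1] g 0.085
shift [0.006 0.001 0.005] len 0.008
```

Lower the last millimetres, watch for contact, then open slightly.

Call:
move_arm --pt "0.004 0.002 0 0.002 0" --pt "0.004 0.004 0 0.0045 0" --pt "0.004 0.0055 0 0.006 0" --pt "0.004 0.0055 0 0.006 0"

```text
clock: 32.72
position: [0.3899, -0.1112, 0.023]
eef_rot: [1.468, 2.03, -0.549]
ft_force: [0.4, 0.3, -0.5]
grip_width: 0.084
```

Call:
move_arm --pt "0.004 0.001 0 0.0011 0" --pt "0.004 0.0013 0 0.0015 0" --pt "0.02 0.0013 0 0.0015 0" --pt "0.022 0.0013 0 0.0015 0" --pt "0.022 0.0013 0 0.0015 0" --pt "0.022 0.0013 0 0.0015 0"

```text
clock: 33.48
position: [0.3896, -0.1113, 0.0207]
eef_rot: [1.468, 2.031, -0.55]
ft_force: [0.7, 0.2, -0.3]
grip_width: 0.258
```

```bash
python3 - <<'E'
from pour import *
p,R=st();shift(p+[0,0,.15])
t=fit_tray((.464,-.083,-1.22))
E
```

```text
33.48 q [ 0.234  0.339 -0.818  0.34  -0.713  1.459] p [ 0.39  -0.111  0.021] r 0.405 tilt 41.0 z [ 0.206 -0.624 -0.754] y [ 0.95   0.313 -0.   ] F [ 0.7  0.2 -0.3] g 0.258
shift [-0.098 -0.    -0.113] len 0.15
tray [ 0.464 -0.087 -1.24 ] deg -71.0 res [ 0.7 -2.7  2.3  0.9  0.8 -1.3 -3.3  2.  -1.5 -1.   1.3 -0.2  0.6 -2.2
 -1.2  2. ]
```

Call:
move_arm --pt "0.022 -0.007 0 -0.0075 0" --pt "0.022 -0.02 0 -0.023 0" --pt "0.022 -0.045 0 -0.052 0" --pt "0.022 -0.075 0 -0.086 0" --pt "0.022 -0.098 0 -0.113 0" --pt "0.022 -0.14 -0.1 -0.161 0" --pt "0.022 -0.14 -0.1 -0.161 0" --pt "0.022 -0.14 -0.1 -0.161 0" --pt "0.022 -0.14 -0.1 -0.161 0"

```text
clock: 35.1
position: [0.2949, -0.1424, 0.2346]
eef_rot: [1.469, 2.029, -0.547]
ft_force: [-1.1, -0.2, -0.5]
grip_width: 0.258
```

```bash
python3 - <<'E'
from pour import *
p,R=st()
t=fit_tray((.464,-.083,-1.22))
Z=dict(tub=0,crate=0,bottle=0,can=0,jar=0)
for n,z in Z.items():
  for cam in("top","side"):
    for r in mark_of(n,cam)[:1]: print(n,cam,round(r["score"],2),np.round(at_z(cam,r["point"],z),3))
for c in("top","side"):
    for r in mark_of("tablet0",c):
        if r["score"]>.3:print(c,round(r["score"],2),np.round(r["point"]),np.round(at_z(c,r["point"],.008)-[.487,-.373,0],3))
    im=read_camera(c)
    # pan check: any white blobs inside the pan
    q=np.int32(proj(c,W(t,[(-.06,-.042,.004),(.06,-.042,.004),(.06,.045,.004),(-.06,.045,.004)])));m=np.zeros(im.shape[:2],np.uint8);cv2.fillPoly(m,[q],1)
    v=im[m>0].astype(int);print(c,"pan grey mean/std/max",v.mean(0).round(),v.std(0).round(),v.max(0))
E
```

```text
35.1 q [ 0.199 -0.278 -0.694  1.049 -0.71   1.412] p [ 0.295 -0.142  0.235] r 0.328 tilt 41.1 z [ 0.208 -0.623 -0.754] y [0.95  0.313 0.003] F [-1.1 -0.2 -0.5] g 0.258
tray [ 0.463 -0.09  -1.277] deg -73.2 res [ 1.200e+00 -1.500e+00 -5.000e-01  2.800e+00  8.000e-01  2.600e+00
  2.900e+00 -2.400e+00  1.000e-01  9.000e-01  2.500e+00  2.000e+00
 -5.600e+01 -1.501e+02] [('top', 'tray'), ('top', 'tray_handle'), ('top', 'tray_lip'), ('side', 'tray'), ('side', 'tray_handle'), ('side', 'tray_post'), ('side', 'tray_lip')]
tub top 0.89 [ 0.491 -0.371  0.   ]
tub side 0.78 [ 0.487 -0.368  0.   ]
crate top 0.71 [0.579 0.34  0.   ]
crate side 0.94 [0.586 0.358 0.   ]
bottle top 0.69 [0.301 0.208 0.   ]
bottle side 0.85 [0.301 0.223 0.   ]
can top 0.81 [ 0.305 -0.198  0.   ]
can side 0.96 [ 0.307 -0.192  0.   ]
jar top 0.81 [0.728 0.238 0.   ]
jar side 0.96 [0.73  0.248 0.   ]
top 0.61 [380. 199.] [-0.005  0.013  0.008]
top 0.55 [376. 188.] [0.028 0.021 0.008]
top 0.53 [366. 197.] [0.002 0.055 0.008]
top 0.52 [401. 187.] [ 0.03  -0.055  0.008]
top 0.46 [384. 186.] [ 0.033 -0.001  0.008]
top pan grey mean/std/max [126. 131. 147.] [5. 6. 7.] [136 139 154]
side 0.89 [313. 372.] [ 0.033 -0.04   0.008]
side 0.74 [291. 323.] [0.024 0.046 0.008]
side 0.66 [278. 338.] [-0.004  0.026  0.008]
side 0.53 [271. 309.] [-0.002  0.08   0.008]
side 0.52 [299. 336.] [0.031 0.02  0.008]
side pan grey mean/std/max [153. 158. 145.] [13. 18. 17.] [165 172 157]
```

```bash
python3 -c "
from cell import *
print(sign_off())"
```

```text
the job is handed in; nothing more can be done
None
```

I drew the tray out of the gap, poured all five tablets into the tub, and set the empty tray down flat on the counter. The job was handed in at about 36 s of the allowed 72 s.

- **Tool tilt:** the moves offer no tilt, so before touching anything I pushed the arm against its reach limits. That left the tool leaning at 41° for the rest of the job.
- **Drawing out:** I hooked the post with one finger, pulled the tray fully clear and let go.
- **Turning and gripping:** I hooked the handle to turn the tray about 85° on the counter, then gripped the handle plate.
- **Pouring:** I lifted the tray level with all five tablets aboard. Turning the leaning tool over the tub tipped the tray to about 49°, with the lip close above the rim. I then levelled it, set it down and backed off.

Last checks:
- **Tablets:** the top and side cameras each found five tablets. All lay within about 65 mm of the tub's centre in the top view. In the side view one read 80 mm out, but still inside the rim.
- **Tray:** the pan looks evenly grey in the top view, so it is empty. The fitted position is (0.463, -0.090), turned -73°. In that last fit one side-view mark, for the lip, was a clear misread and was down-weighted.
- **Other things:** the tub, crate, bottle, can and jar are within about 15 mm of where they were first measured, which is about the scatter of these readings. Nothing suggests that any was touched.
- **Forces:** wrist force readings at the end of each move stayed under about 5 N.

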